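# Eject a plug-in card from its flush dock and load it into a tilting test socket

## Robot

A 6-joint arm with a two-finger parallel gripper is mounted at the origin on the work surface. World frame = base frame: x ahead of the robot, y to its left, z up, the work surface at z = 0. Lengths are in m, angles in degrees, forces in N, time in s.
With the tool pointing down it reaches from about 0.25 to 0.725 m from the base axis. Payload 9.7 kg.
Tool frame: the origin (TCP) lies midway between the tips of the shut fingers; the grasp point (between the pads) lies 19 mm behind it (grip_point_offset is the distance from the TCP to the grasp point, in m); y points along the fingers, z is the direction in which the jaws open and shut, and the axes are right-handed (so a half turn about y gives the same grasp; the last joint's range is limited). The gripper opens to 85 mm and grips with 20 to 120 N. Pads are 22 mm wide; open, the fingers measure 114 mm over their backs; the gripper's body (76 mm by 85 mm) begins 54 mm behind the grasp point. The pads swing forward as they close: fully open they stand 13 mm farther back than shut.
Start: joints at [-75.573, 4.979, 10.078, 95.1, 0, 90], TCP at [0.137, -0.533, 0.231] pointing down, gripper open.
Joint ranges: [-179.16, 179.16], [-48.56, 103.87], [-65.8, 70.77], [-126.05, 130.52], [-82.76, 87.17], [-180, 180]. Speed limits (degrees/s): [127.2, 127.2, 147.25, 180, 180, 180].

## Interface

Orientations are given as [roll, pitch, yaw] about the fixed x, y, z axes, in that order (R = Rz(yaw) Ry(pitch) Rx(roll)).
In Python, from workcell import get_obs, camera, job_done, grip_point_offset gives the robot as it stands.
- The arm moves only by the tool move_arm, never from a script. Its argument "deltas" is a list that holds one entry, the list of rows, each a list of 4 numbers: the shift along the tool's x, y, z in m, then the turn about the tool's y in degrees. A call has 1 to 5 rows; each row is the pose to reach, as a shift and turn from the pose commanded when the call began, along the tool's axes at that moment; what a row does not reach only later rows make up. A row lasts 1/10 s, in which the tool goes at most 50 mm and 8.59 degrees, less where a joint would pass 70% of its speed; a pose out of reach is approached as far as the arm can. A call with a gripper value outside its range is refused whole. "claw" is the finger opening in m, from 0 to 0.0854, set as the call begins (left out, the last holds). The fingers move at their own pace and stop on an object; "newtons" is the grip in N (left out, the last holds). Time passes only in rows, so rows that repeat a pose let the fingers close. It gives the time, the measured TCP pose, the force and the opening at its end, in the units of the state.
- get_obs(): the state, without advancing time (a new reading comes with each control period).
- camera(name): name is "scene" or "top"; returns a dict with "color" (400x640x3 uint8, blue, green, red), "range_z" (400x640 float32, m along the optical axis (not along the pixel's ray), 0 where there is no reading), "fx", "fy", "cx", "cy" (pixels), "k1" (the pictures are not rectified: a ray, as slopes to the right and down, at radius r is drawn at 1 + k1 r^2 times it, then the intrinsics apply), "T" (4x4, takes a point from camera to world coordinates). Camera axes: x right, y down, z forward; pixel columns grow to the right and rows downward; lengths in m; the calibration is good to about 2 mm. A picture is of the moment at which its call begins.
- job_done(): hands the job in, once; it reports no verdict.
The state is a dict: "time": time; "q": joint angles; "qd": joint speeds; "joint_efforts": joint torques, N m; "ee_pos": TCP position; "tcp_rot": TCP orientation; "wrist_force": force on the tool from outside, world axes, zero at the start; "torque": the same for the moment, N m; "opening": finger opening in m.
Only numpy, scipy, OpenCV 4.12 (cv2) and the standard library are available. Lean on these libraries where they do the work, as an engineer would, in place of code of your own. Each camera call takes 0.05 s, during which the arm holds its last target. There are 200 camera calls.

## Task

Press the red lever pad of the blue programming dock fully down so that the ejector pushes the copper plug-in card up out of its cell, then grip the raised card and draw it out. Slide the card, at an angle, fully home into the leaning black slot of the test socket while the slot still leans, then swing slot and card together fully upright and let go. Leave the meter, the spool and the screwdriver alone.

Things in the scene. Friction and masses are not known exactly. Their poses are not given: they have to be found in the camera images.
- card_center (a point): Centre of the plug-in card, a stiff upright board 10 mm thick (its x), 90 mm wide (its y), 80 mm tall (its z, up), about 0.2 kg: copper with an orange grip strip 24 mm high along the top edge. It starts in the dock's cell with its top edge 3 mm below the rim, so it cannot be gripped. Either face may face either way in the socket.
- dock_rim (a point): Centre of the mouth of the programming dock's cell, 133 mm above the bench. The dock is a fixed blue upright box, 29 mm thick (its x), 114 mm wide (its y), on a dark base plate; the cell is 13 x 94 mm, 83 mm deep. Narrow windows show the card. A brass ejector comes up through a hole in the cell's floor as the lever goes down. The lever is on the dock's +y side.
- eject_lever (a joint): Dock's ejector lever: 0 = pad up, card down; 0.55 rad = pad fully down (end stop), card lifted by 40 mm, standing 37 mm proud of the rim. It stays where it is left, also under the card's weight. Takes about 7 to 9 N on the pad. Pivot axis along the dock's x, 76 mm to the +y side of the dock's centre, 106 mm above the bench.
- lever_pad (a point): Centre of the upper face of the red lever pad (34 mm in the dock's x, 36 mm along the lever), 66 mm from the lever's pivot. About 129 mm above the bench when up; it goes 36 mm down when pressed fully, almost straight down.
- slot_floor (a point): Centre of the floor of the test socket's slot, moving with the hinged black cradle. z points out of the slot's mouth, x across the slot (13 mm wide), y along it (96 mm long). Walls 30 mm deep; white flared lips rise 9 mm further (mouth about 21 mm wide). With the card fully home its centre is 40 mm from here along z. Hinge axis: parallel to y, 8 mm below this point (along -z).
- cradle (a joint): Lean of the test socket's hinged slot: 0 = fully upright (end stop), positive = leaning to the socket's -x side (roughly the robot's left), up to 0.62 rad. Stiff hinge (friction 0.28 N m): it stays where it is left, with or without the card. Starts at 0.42 to 0.58 rad.
- meter: Yellow hand-held meter lying on the bench, 75 x 140 x 32 mm, origin at the centre of its underside. Bystander: leave alone.
- spool: Aluminium spool standing on the bench, diameter 60 mm, 50 mm high, origin at the centre of its underside. Bystander: leave alone.
- driver: Screwdriver with a red handle lying on the bench, 180 mm long along its x (handle to -x), origin under the middle of its length. Bystander: leave alone.
- socket: The test socket's fixed grey base, 130 x 160 x 16 mm, origin at the centre of its underside. Two aluminium cheeks, 60 mm high, at the ends of the cradle (y = +-64 mm) carry the hinge, 45 mm above the bench.
Mind the look-alikes: they are no part of the job. Of the things that look like the part that bears card_center, the middle-sized one is meant.

How it is judged:
By the outcome, as a careful person would: the job done as asked, in the order asked, and still so for the second after the job is handed in, with the robot touching nothing.
It also fails if it takes over 61 s, if anything falls off the work surface, if the arm or the gripper's body presses on something with over 40 N, if the wrist force passes 120 N, or if a joint passes its speed limit or range.

## Working session

There is one attempt and no reset: what is moved stays moved. The work goes in short steps, Python scripts to look and compute and a tool call to move; the robot and the scene stay as the last step left them, time stands still between calls to the robot, and variables do not carry over. Pictures are saved under pics/ and viewed, about 8 in all and at most 12, crops included, and the job is handed in when it is done.

Besides the shell and the picture viewer there is one more tool, called after ">>>" as name(argument=value, ...) on one line, values as JSON. move_arm: Moves the arm, as the interface text tells. Its arguments: {"type":"object","properties":{"deltas":{"type":"array"},"claw":{"type":"number"},"newtons":{"type":"number"}},"required":["deltas"]}

```bash
ls; mkdir -p pics; python3 - <<'E'
from workcell import *
import cv2
o=get_obs();print(o, grip_point_offset)
for n in("scene","top"):
    c=camera(n);cv2.imwrite(f"pics/{n}0.png",c["color"]);print(n,c["fx"],c["fy"],c["cx"],c["cy"],c["k1"],c["T"].round(3).tolist())
E
```

```text
pics
{'time': 0.0, 'q': array([-7.55723050e+01,  5.01046840e+00,  1.00346331e+01,  9.50985217e+01,
       -1.13751810e-03,  8.99991068e+01]), 'qd': array([ 0.09846042,  0.01793856, -0.00903946,  0.01662542,  0.12133504,
        0.09090777]), 'joint_efforts': array([ 9.01668063e-04, -5.20384312e+01,  4.64811873e+01,  1.60835381e-02,
        1.71246347e-05,  7.06814873e-06]), 'ee_pos': array([ 0.13697629, -0.53244161,  0.23059072]), 'tcp_rot': array([-9.00743570e+01, -1.13635791e-03, -1.65571410e+02]), 'wrist_force': array([ 0.16488344, -0.30385341, -0.46444004]), 'torque': array([ 0.02726702, -0.05547874,  0.0632982 ]), 'opening': 0.08578807976185533} 0.0187
scene 514.3982194202804 514.3982194202804 319.5250514163635 202.5766347893997 -0.10813229786581918 [[-0.149, 0.807, -0.572, 1.19], [0.989, 0.12, -0.089, 0.13], [-0.003, -0.579, -0.815, 1.101], [0.0, 0.0, 0.0, 1.0]]
top 456.6790659279027 456.6790659279027 317.1728765766115 200.2514727418746 -0.13433328598190697 [[-0.007, -0.985, 0.171, 0.28], [-1.0, 0.01, 0.014, 0.004], [-0.016, -0.171, -0.985, 1.188], [0.0, 0.0, 0.0, 1.0]]
```

View pics/scene0.png

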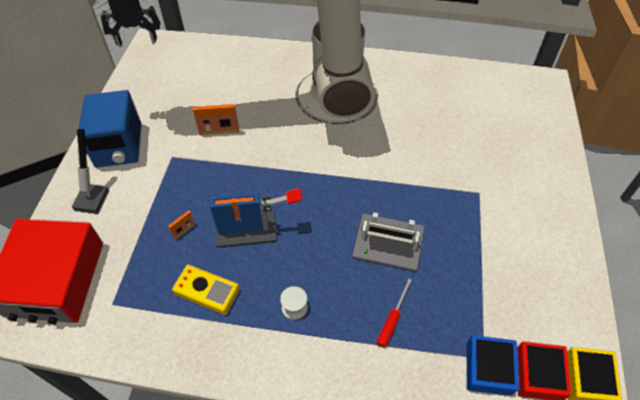

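View pics/top0.png

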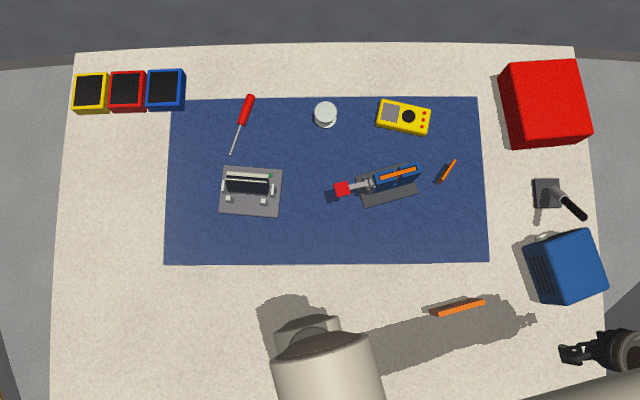

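The scene view shows the dock at (243,220) with its lever pad at (294,196), and the socket at (390,240). The decoy cards are at (182,224) and (215,120). In the top view the dock is at (388,182), the pad at (341,188) and the socket at (250,190). Next come close crops and measurements.

```bash
cat > h.py <<'E'
from workcell import *
import numpy as np, cv2
def cloud(c):
    h,w=c["range_z"].shape
    u,v=np.meshgrid(np.arange(w),np.arange(h))
    K=np.array([[c["fx"],0,c["cx"]],[0,c["fy"],c["cy"]],[0,0,1]])
    p=cv2.undistortPoints(np.stack([u,v],-1).reshape(-1,1,2).astype(np.float64),K,np.array([c["k1"],0,0,0,0])).reshape(h,w,2)
    z=c["range_z"][...,None]
    P=np.concatenate([p*z,z],-1)@c["T"][:3,:3].T+c["T"][:3,3]
    d=np.concatenate([p,np.ones((h,w,1))],-1)@c["T"][:3,:3].T
    return P,d,c["T"][:3,3]
def onz(d,o,u,v,z):
    r=d[int(v),int(u)]; return o+r*(z-o[2])/r[2]
def rect(P):
    (c,s,a)=cv2.minAreaRect(P[:,:2].astype(np.float32)); return np.round(c,4),np.round(s,4),round(a,1)
E
python3 - <<'E'
from h import *
cs={n:camera(n) for n in("scene","top")}
a=cs["scene"]["color"][175:285,165:435];b=cs["top"]["color"][140:230,210:480]
cv2.imwrite("pics/crop1.png",np.vstack([cv2.resize(a,(800,326),interpolation=2),cv2.resize(b,(800,267),interpolation=2)]))
for n,c in cs.items():
    P,d,o=cloud(c); hsv=cv2.cvtColor(c["color"],cv2.COLOR_BGR2HSV);H,S,V=cv2.split(hsv)
    ins=(P[...,0]>.25)&(P[...,0]<.75)&(abs(P[...,1])<.4)&(c["range_z"]>0)
    print(n,"bench z",np.median(P[...,2][ins]))
    red=((H<5)|(H>174))&(S>150)&ins&(P[...,2]>.08);print("pad",red.sum(),P[red].mean(0).round(4),rect(P[red]))
    org=(H>=6)&(H<18)&(S>150)&ins&(P[...,2]>.08);print("strip",org.sum(),P[org].mean(0).round(4),rect(P[org]))
    rim=ins&(P[...,2]>.125)&(P[...,2]<.14)&(H>95)&(H<125)&(S>90);print("rim",rim.sum(),P[rim].mean(0).round(4),rect(P[rim]))
    soc=ins&(P[...,1]>.07)&(P[...,1]<.28)&(P[...,0]<.52)&(P[...,0]>.3)&(S<70)
    base=soc&(abs(P[...,2]-.016)<.005);print("base",base.sum(),rect(P[base]))
    wh=soc&(P[...,2]>.06)&(V>150);print("white",wh.sum(),P[wh].min(0),P[wh].max(0),rect(P[wh]))
E
```

```text
scene bench z 0.0008360244376499626
pad 178 [ 0.4965 -0.0399  0.1282] (array([ 0.4964, -0.04  ]), array([0.0356, 0.0339]), 15.1)
strip 174 [ 0.5319 -0.1746  0.1218] (array([ 0.5317, -0.1746]), array([0.014 , 0.0891]), 15.6)
rim 351 [ 0.5331 -0.1727  0.1318] (array([ 0.5319, -0.174 ]), array([0.0346, 0.1133]), 14.5)
base 674 (array([0.484, 0.199]), array([0.16  , 0.0773]), 87.5)
white 55 [0.47336743 0.12950679 0.0601155 ] [0.51946392 0.26429595 0.08804395] (array([0.4956, 0.1966]), array([0.0459, 0.1348]), 1.1)
top bench z 0.0002773816024148612
pad 195 [ 0.492  -0.0382  0.1283] (array([ 0.4922, -0.0385]), array([0.0337, 0.0344]), 15.7)
strip 156 [ 0.5289 -0.1726  0.1288] (array([ 0.5296, -0.1736]), array([0.0107, 0.0918]), 15.4)
rim 357 [ 0.5293 -0.1734  0.1316] (array([ 0.5296, -0.1728]), array([0.0307, 0.1136]), 15.5)
base 1203 (array([0.4839, 0.1999]), array([0.1607, 0.0777]), 86.7)
white 64 [0.47200643 0.13167215 0.06005928] [0.51912086 0.26513005 0.09674256] (array([0.4952, 0.1983]), array([0.047 , 0.1334]), 0.4)
```

View pics/crop1.png

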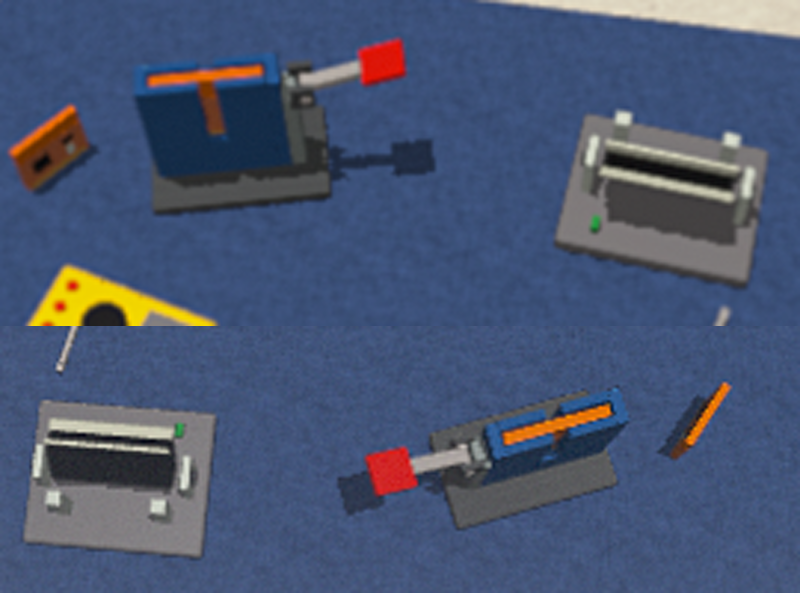

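```bash
python3 - <<'E'
from h import *
for n in("scene","top"):
    c=camera(n); P,d,o=cloud(c); H,S,V=cv2.split(cv2.cvtColor(c["color"],cv2.COLOR_BGR2HSV))
    reg=(P[...,1]>.07)&(P[...,1]<.32)&(P[...,0]<.6)&(P[...,0]>.38)&(S<90)
    b=reg&(abs(P[...,2]-.016)<.004)
    m=cv2.morphologyEx(b.astype(np.uint8),cv2.MORPH_OPEN,np.ones((2,2)))>0
    print(n,"base",rect(P[m]),P[m].min(0).round(3),P[m].max(0).round(3))
    hi=reg&(P[...,2]>.03)
    ax=np.deg2rad(-3.)
    for y0,y1 in((.145,.175),(.175,.205),(.215,.245)):
        q=hi&(P[...,1]>y0)&(P[...,1]<y1); A=np.c_[P[q],V[q]]
        k=np.round(A[:,0]/.004).astype(int)
        print(y0,[(round(float(A[k==j,0].mean()),4),round(float(np.median(A[k==j,2])),4),int(np.median(A[k==j,3])),int((k==j).sum())) for j in np.unique(k)])
    for lo,hi_ in((.12,.142),(.25,.275)):
        q=hi&(P[...,1]>lo)&(P[...,1]<hi_)&(abs(P[...,2]-.06)<.006); print("cheek",q.sum(),P[q].mean(0).round(4),rect(P[q]))
    q=hi&(P[...,2]>.07)&(V>140);print("lips",rect(P[q]),P[q].mean(0))
E
```

```text
scene base (array([0.8191, 0.1717]), array([0.1617, 0.7457]), 84.6) [ 0.446  0.114 -0.007] [1.19  0.287 1.101]
0.145 [(0.4725, 0.0637, 199, 5), (0.4761, 0.0646, 212, 6), (0.4803, 0.0522, 154, 10), (0.4839, 0.0562, 109, 31), (0.4871, 0.0583, 148, 2), (0.5088, 0.0534, 20, 6), (0.5119, 0.0525, 17, 23), (0.5158, 0.0518, 22, 20), (0.5203, 0.0788, 110, 33), (0.5242, 0.0878, 143, 31), (0.5269, 0.0854, 77, 5), (0.5321, 0.0719, 148, 1), (0.536, 0.0753, 161, 5), (0.54, 0.0785, 188, 14), (0.5442, 0.0795, 182, 17), (0.5466, 0.0817, 176, 2)]
0.175 [(0.5097, 0.0503, 21, 2), (0.5127, 0.0525, 18, 17), (0.5163, 0.0526, 17, 22), (0.5198, 0.0518, 55, 20), (0.5244, 0.0871, 155, 27), (0.5272, 0.0871, 125, 27), (0.5367, 0.0724, 150, 4), (0.5399, 0.0753, 180, 8), (0.5442, 0.0789, 195, 14), (0.5481, 0.0805, 182, 13), (0.5501, 0.0829, 154, 1)]
0.215 [(0.4812, 0.0593, 183, 2), (0.484, 0.0659, 206, 4), (0.4883, 0.0641, 217, 2), (0.4924, 0.0553, 111, 19), (0.4946, 0.0491, 104, 3), (0.5164, 0.053, 17, 15), (0.5201, 0.0525, 18, 26), (0.5236, 0.051, 49, 26), (0.5284, 0.0842, 124, 30), (0.5314, 0.0874, 129, 25), (0
[... 1370 characters left out ...]
, 100, 8), (0.4846, 0.0576, 112, 8), (0.4878, 0.0614, 122, 5), (0.5018, 0.049, 60, 3), (0.5047, 0.0479, 52, 11), (0.5076, 0.0544, 47, 23), (0.5117, 0.0618, 48, 28), (0.5162, 0.0691, 49, 27), (0.5204, 0.0764, 47, 25), (0.5242, 0.0858, 55, 25), (0.5268, 0.0905, 185, 11), (0.5339, 0.0696, 96, 1), (0.5357, 0.0675, 56, 22), (0.5396, 0.0741, 65, 26), (0.5439, 0.0781, 203, 21), (0.5478, 0.0797, 198, 16), (0.5501, 0.0783, 159, 1)]
cheek 37 [0.5059 0.1337 0.0582] (array([0.5061, 0.1339]), array([0.0078, 0.0296]), 82.3)
cheek 48 [0.5126 0.2604 0.0593] (array([0.5051, 0.2596]), array([0.0531, 0.0168]), 2.4)
lips (array([0.5342, 0.1959]), array([0.1056, 0.0261]), 83.9) [0.53691087 0.19555403 0.08123765]
```

The cradle leans about 27° away from the robot (toward +x), with its long axis at about 84°. The moves can't tilt the tool, so the card will go upright into the flared mouth, be tilted by one finger, and then be pushed home.

First I work out the moves to a point above the pad.

```bash
cat >> h.py <<'E'
from scipy.spatial.transform import Rotation as Ro
def to(x,y,z,yawz,base=None):
    """tool-frame shift and turn to TCP (x,y,z), tool z heading yawz"""
    o=get_obs(); p=o["ee_pos"] if base is None else np.array(base[:3]); R=Ro.from_euler("xyz",o["tcp_rot"],degrees=True).as_matrix()
    s=R.T@(np.array([x,y,z])-p); yz=np.degrees(np.arctan2(R[1,2],R[0,2]))
    print("shift",s.round(4),"turn",round(-((yawz-yz+180)%360-180),2),"now",p.round(4),round(yz,2),"F",o["wrist_force"].round(1),o["opening"].round(4),"t",round(o["time"],2))
E
python3 -c "
from h import *
to(.4943,-.039,.19,15.2)"
```

```text
Traceback (most recent call last):
  File "h.py", line 21, in to
    print("shift",s.round(4),"turn",round(-((yawz-yz+180)%360-180),2),"now",p.round(4),round(yz,2),"F",o["wrist_force"].round(1),o["opening"].round(4),"t",round(o["time"],2))
                                                                                                                                 ^^^^^^^^^^^^^^^^^^
AttributeError: 'float' object has no attribute 'round'
```

```bash
sed -i 's/o\["opening"\].round(4)/round(o["opening"],4)/' h.py; python3 -c "
from h import *
to(.4943,-.039,.19,15.2)"
```

```text
shift [-0.469   0.0412 -0.389 ] turn -90.77 now [ 0.137  -0.5326  0.2311] -75.57 F [ 0.6 -0.7 -0.1] 0.0853 t 0.3
```

>>> move_arm(deltas=[[[-0.025, 0, -0.02, -5], [-0.055, 0, -0.045, -11], [-0.09, 0, -0.075, -18], [-0.125, 0, -0.105, -25], [-0.16, 0, -0.135, -32]]], claw=0)

```text
time: 0.8
ee_pos: [0.2589, -0.3605, 0.2313]
tcp_rot: [-90.0, 0.0, -133.3]
wrist_force: [0.2, -0.9, -0.0]
opening: 0.0124
```

```bash
python3 -c "
from h import *
to(.4943,-.039,.16,15.2)"
```

```text
shift [-0.3954  0.0713 -0.0494] turn -58.52 now [ 0.2589 -0.3605  0.2313] -43.32 F [ 0.2 -0.9 -0. ] 0.0124 t 0.8
```

>>> move_arm(deltas=[[[-0.04, 0, -0.005, -7], [-0.08, 0, -0.01, -14], [-0.12, 0, -0.015, -21], [-0.16, 0, -0.02, -28], [-0.2, 0, -0.025, -35]]])

```text
time: 1.3
ee_pos: [0.3788, -0.1984, 0.2315]
tcp_rot: [-90.0, -0.0, -98.3]
wrist_force: [0.8, -0.5, -0.5]
opening: -0.0003
```

```bash
python3 -c "
from h import *
to(.4943,-.039,.14,15.2)"
```

```text
shift [-0.1744  0.0915  0.0913] turn -23.49 now [ 0.3788 -0.1984  0.2315] -8.29 F [ 0.8 -0.5 -0.5] -0.0003 t 1.3
```

>>> move_arm(deltas=[[[-0.035, 0.01, 0.018, -5], [-0.075, 0.03, 0.038, -11], [-0.115, 0.05, 0.06, -17], [-0.15, 0.07, 0.08, -22], [-0.174, 0.0915, 0.0913, -23.5]]])

```text
time: 1.8
ee_pos: [0.4956, -0.0392, 0.139]
tcp_rot: [-90.0, 0.0, -74.8]
wrist_force: [0.8, -0.5, -0.6]
opening: 0.0003
```

```bash
python3 -c "
from h import *
to(.4943,-.039,.09,15.2)
a=camera('scene')['color'][150:290,165:435];b=camera('top')['color'][110:240,210:480]
cv2.imwrite('pics/c2.png',np.hstack([cv2.resize(a,(400,207)),cv2.resize(b,(400,207))]))"
```

```text
shift [-0.0005  0.049  -0.0012] turn 0.01 now [ 0.4956 -0.0392  0.139 ] 15.21 F [ 0.8 -0.5 -0.6] 0.0003 t 1.8
```

>>> move_arm(deltas=[[[0, 0.01, 0, 0], [0, 0.018, 0, 0], [0, 0.026, 0, 0], [0, 0.034, 0, 0], [0, 0.041, 0, 0]]])

```text
time: 2.4
ee_pos: [0.4947, -0.0417, 0.1004]
tcp_rot: [-89.8, 0.0, -75.1]
wrist_force: [-2.3, 4.2, 10.4]
opening: 0.0001
```

>>> move_arm(deltas=[[[0, 0.003, 0, 0], [0, 0.006, 0, 0], [0, 0.008, 0, 0], [0, 0.008, 0, 0]]])

```text
time: 2.8
ee_pos: [0.4952, -0.0423, 0.0954]
tcp_rot: [-89.7, -0.1, -75.2]
wrist_force: [-9.0, 4.3, 28.3]
opening: -0.0003
```

>>> move_arm(deltas=[[[0, -0.03, 0, 0], [0, -0.07, 0, 0], [0, -0.11, 0, 0]]], claw=0.05)

```text
time: 3.1
ee_pos: [0.4936, -0.0426, 0.2025]
tcp_rot: [-90.0, -0.0, -75.2]
wrist_force: [1.5, 1.1, 0.4]
opening: 0.0429
```

```bash
python3 - <<'E'
from h import *
for n in("scene","top"):
    c=camera(n); P,d,o=cloud(c); H,S,V=cv2.split(cv2.cvtColor(c["color"],cv2.COLOR_BGR2HSV))
    ins=(P[...,0]>.25)&(P[...,0]<.75)&(P[...,1]>-.26)&(P[...,1]<.1)
    g=(H>=6)&(H<18)&(S>150)&ins&(P[...,2]>.13); t=g&(P[...,2]>.165)
    print(n,g.sum(),P[g].max(0).round(4),t.sum(),P[t].mean(0).round(4),rect(P[t]))
    red=((H<5)|(H>174))&(S>150)&ins&(P[...,2]>.06)&(P[...,1]>-.08);print("pad",red.sum(),P[red].mean(0).round(4))
to(.5308,-.1735,.20,15.2)
E
```

```text
scene 481 [ 0.548  -0.1315  0.1733] 156 [ 0.5315 -0.173   0.1688] (array([ 0.5318, -0.1737]), array([0.013 , 0.0868]), 14.7)
pad 157 [ 0.4973 -0.0393  0.0926]
top 123 [ 0.5448 -0.1694  0.1735] 81 [ 0.5338 -0.1921  0.169 ] (array([ 0.5341, -0.192 ]), array([0.0093, 0.0492]), 15.0)
pad 30 [0.28   0.004  1.1884]
shift [0.1353 0.0074 0.0004] turn -0.4 now [ 0.4958 -0.0428  0.2069] 14.8 F [0.4 0.3 0.1] 0.05 t 3.2
```

>>> move_arm(deltas=[[[0.03, 0, 0, 0], [0.07, 0, 0, 0], [0.11, 0, 0, -0.4], [0.135, 0.005, 0.0005, -0.4], [0.135, 0.02, 0.0005, -0.4]]], claw=0.05)

```text
time: 3.7
ee_pos: [0.5299, -0.1758, 0.1812]
tcp_rot: [-89.9, -0.1, -74.9]
wrist_force: [-1.3, 0.6, 0.4]
opening: 0.0501
```

```bash
python3 - <<'E'
from h import *
to(.531,-.1735,.139,15.0)
E
```

```text
shift [-0.0021  0.0422  0.0016] turn 0.05 now [ 0.5299 -0.1758  0.1812] 15.05 F [-1.3  0.6  0.4] 0.0501 t 3.7
```

>>> move_arm(deltas=[[[-0.001, 0.012, 0.001, 0], [-0.002, 0.027, 0.001, 0], [-0.002, 0.041, 0.001, 0], [-0.002, 0.041, 0.001, 0]]])

```text
time: 4.1
ee_pos: [0.5288, -0.1692, 0.1377]
tcp_rot: [-90.1, 0.1, -74.7]
wrist_force: [0.1, -0.2, -0.5]
opening: 0.0499
```

>>> move_arm(deltas=[[[0, 0, 0, 0], [0, 0, 0, 0], [0, 0, 0, 0], [0, 0, 0, 0], [0, 0, 0, 0]]], claw=0, newtons=40)

```text
time: 4.6
ee_pos: [0.5304, -0.1696, 0.1404]
tcp_rot: [-89.9, -0.0, -74.7]
wrist_force: [0.5, -0.2, 1.5]
opening: 0.0093
```

>>> move_arm(deltas=[[[0, -0.01, 0, 0], [0, -0.025, 0, 0], [0, -0.04, 0, 0], [0, -0.055, 0, 0], [0, -0.07, 0, 0]]])

```text
time: 5.1
ee_pos: [0.53, -0.1696, 0.2115]
tcp_rot: [-90.0, -0.0, -74.7]
wrist_force: [0.4, -0.9, -2.1]
opening: 0.0092
```

```bash
python3 - <<'E'
from h import *
to(.535,.193,.21,-6)
for n in("scene",):
    c=camera(n); P,d,o=cloud(c); H,S,V=cv2.split(cv2.cvtColor(c["color"],cv2.COLOR_BGR2HSV))
    cv2.imwrite("pics/s3.png",cv2.resize(c["color"][90:290,165:435],(800,593),interpolation=2))
E
```

```text
shift [-0.3484  0.0014  0.1007] turn 21.32 now [ 0.53   -0.1696  0.2115] 15.32 F [ 0.4 -0.9 -2.1] 0.0092 t 5.1
```

View pics/s3.png

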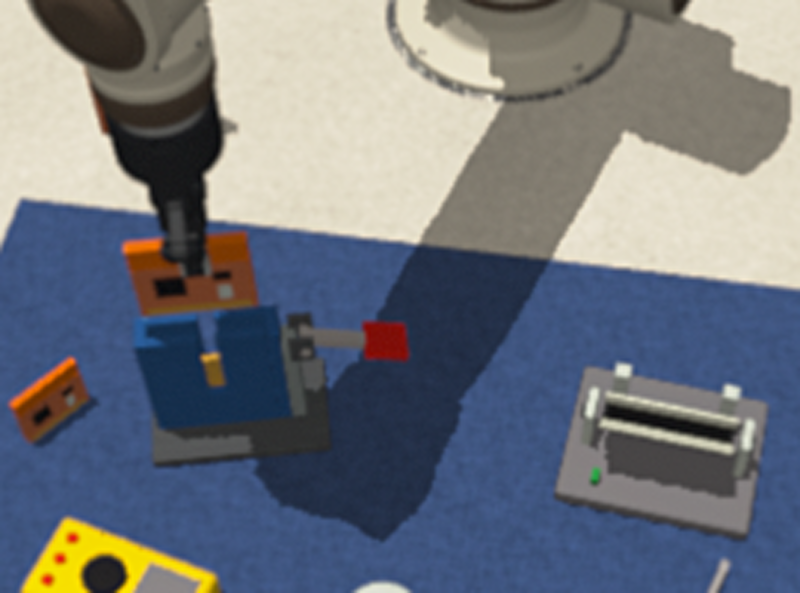

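>>> move_arm(deltas=[[[-0.025, 0, 0.007, 2], [-0.06, 0, 0.017, 4], [-0.1, 0, 0.028, 7], [-0.14, 0, 0.04, 10], [-0.18, 0, 0.052, 13]]])

```text
time: 5.65
ee_pos: [0.5324, 0.0192, 0.2104]
tcp_rot: [-90.0, -0.0, -87.8]
wrist_force: [0.7, -0.2, -2.3]
opening: 0.0093
```

>>> move_arm(deltas=[[[-0.04, 0, -0.001, 2], [-0.08, 0, 0.002, 4], [-0.12, 0, 0.005, 6], [-0.15, 0, 0.007, 8], [-0.17, 0, 0.008, 8.3]]])

```text
time: 6.15
ee_pos: [0.5335, 0.1901, 0.2101]
tcp_rot: [-90.0, 0.0, -96.0]
wrist_force: [0.5, -1.0, -3.1]
opening: 0.0093
```

```bash
python3 - <<'E'
from h import *
to(.53,.195,.2,-6)
ims=[]
for n in("scene","top"):
    c=camera(n); P,d,o=cloud(c); H,S,V=cv2.split(cv2.cvtColor(c["color"],cv2.COLOR_BGR2HSV))
    reg=(P[...,0]>.4)&(P[...,0]<.65)&(P[...,1]>.08)&(P[...,1]<.32)
    g=(H>=4)&(H<20)&(S>130)&reg&(P[...,2]>.12); print(n,"card",g.sum(),P[g].min(0).round(4),P[g].max(0).round(4),rect(P[g]))
    l=reg&(S<90)&(V>120)&(P[...,2]>.068)&(P[...,2]<.1); print("lips",l.sum(),P[l].mean(0).round(4),rect(P[l]))
    v,u=np.where(g); ims.append(cv2.resize(c["color"][v.min()-30:v.max()+80,u.min()-50:u.max()+50],(400,400),interpolation=2))
cv2.imwrite("pics/s4.png",np.hstack(ims))
E
```

```text
shift [-0.0045  0.0101 -0.0039] turn 0.05 now [0.5335 0.1901 0.2101] -5.95 F [ 0.5 -1.  -3.1] 0.0093 t 6.15
scene card 766 [0.5245 0.14   0.1556] [0.5984 0.2277 0.3066] (array([0.547 , 0.1769]), array([0.0829, 0.0702]), 58.9)
lips 196 [0.534  0.1874 0.0847] (array([0.5184, 0.1935]), array([0.1026, 0.0679]), 87.6)
top card 70 [0.4261 0.0979 0.168 ] [0.5544 0.2439 0.6625] (array([0.4732, 0.1744]), array([0.1339, 0.1199]), 16.6)
lips 44 [0.5329 0.1544 0.0816] (array([0.5297, 0.158 ]), array([0.0304, 0.0235]), 89.8)
```

View pics/s4.png

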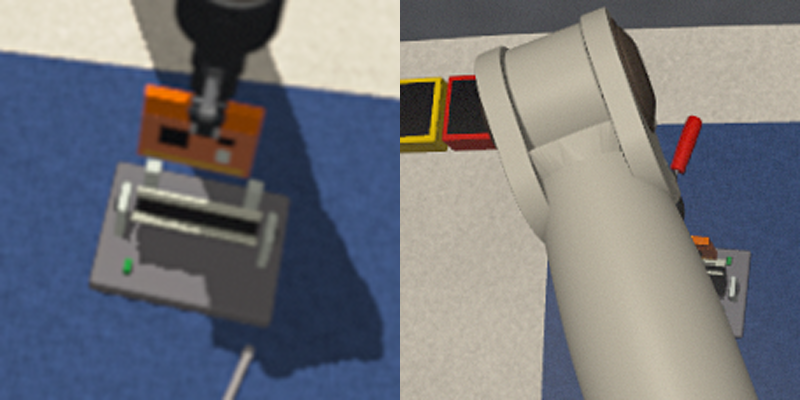

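```bash
python3 - <<'E'
from h import *
c=camera("scene"); P,d,o=cloud(c); H,S,V=cv2.split(cv2.cvtColor(c["color"],cv2.COLOR_BGR2HSV))
e=np.array([np.sin(np.deg2rad(6)),np.cos(np.deg2rad(6))]); n=np.array([e[1],-e[0]])
reg=(P[...,0]>.4)&(P[...,0]<.65)&(P[...,1]>.08)&(P[...,1]<.32)
g=(H>=4)&(H<20)&(S>130)&reg&(P[...,2]>.15)&(P[...,2]<.25)
s=P[...,:2]@e; t=P[...,:2]@n
T=get_obs()["ee_pos"]; print("tcp s,t",T[:2]@e,T[:2]@n)
for z in np.arange(.16,.25,.01):
    r=g&(abs(P[...,2]-z)<.005)
    if r.sum()>5: print(z.round(2),r.sum(),np.percentile(s[r],[1,99]).round(4),np.median(t[r]).round(4))
l=reg&(S<90)&(V>100)&(P[...,2]>.07)&(P[...,2]<.1)&(t>.49)
for a in(.5,.51,.52,.53):
    r=l&(t>a)&(t<a+.01); print("lip",a,r.sum(),np.percentile(s[r],[1,99]).round(4) if r.sum() else 0)
for y0 in(.1,.22):
    r=reg&(abs(P[...,2]-.06)<.004)&(P[...,1]>y0)&(P[...,1]<y0+.06)&(V>130)&(t>.47)&(t<.51); print("cheek",r.sum(),np.percentile(s[r],[2,50,98]).round(4) if r.sum() else 0,np.percentile(t[r],[2,98]).round(4) if r.sum() else 0)
E
```

```text
tcp s,t 0.24363636771813013 0.5108364921344326
0.16 53 [0.198  0.2822] 0.5156
0.17 101 [0.1975 0.2819] 0.5157
0.18 74 [0.1988 0.2831] 0.5153
0.19 79 [0.1996 0.2826] 0.5157
0.2 70 [0.1976 0.2826] 0.5161
0.21 85 [0.198  0.2831] 0.516
0.22 88 [0.1978 0.2836] 0.5158
0.23 77 [0.1969 0.2841] 0.5158
0.24 130 [0.1958 0.2841] 0.5124
lip 0.5 142 [0.197  0.3006]
lip 0.51 32 [0.1988 0.2972]
lip 0.52 88 [0.1986 0.3007]
lip 0.53 0 0
cheek 32 [0.1819 0.1855 0.1895] [0.4786 0.5071]
cheek 0 0 0
```

The card is held at its centre and needs a 9 mm shift along the slot, measured in the scene view against the lips and checked against the cheek. I'll shift it and lower it into the flared mouth.

>>> move_arm(deltas=[[[-0.005, 0.01, -0.0005, 0], [-0.009, 0.025, -0.001, 0], [-0.009, 0.04, -0.001, 0], [-0.009, 0.055, -0.001, 0], [-0.009, 0.065, -0.001, 0]]])

```text
time: 6.8
ee_pos: [0.533, 0.1963, 0.1425]
tcp_rot: [-90.1, -0.1, -96.0]
wrist_force: [-0.5, -0.1, -2.2]
opening: 0.0093
```

>>> move_arm(deltas=[[[0, 0.004, 0, 0], [0, 0.008, 0, 0], [0, 0.012, 0, 0], [0, 0.012, 0, 0]]])

```text
time: 7.2
ee_pos: [0.5336, 0.197, 0.1326]
tcp_rot: [-90.0, -0.0, -96.0]
wrist_force: [0.3, 0.5, -2.5]
opening: 0.0094
```

```bash
python3 - <<'E'
from h import *
c=camera("scene");t=camera("top")
cv2.imwrite("pics/s5.png",np.hstack([cv2.resize(c["color"][140:280,340:450],(400,509),interpolation=2),cv2.resize(t["color"][140:240,200:300],(400,509),interpolation=2)]))
to(.5336,.1978,.128,-6)
E
```

```text
shift [-0.0007  0.0052 -0.0003] turn 0.03 now [0.5338 0.1971 0.1332] -5.97 F [ 0.1  0.6 -2. ] 0.0095 t 7.3
```

View pics/s5.png

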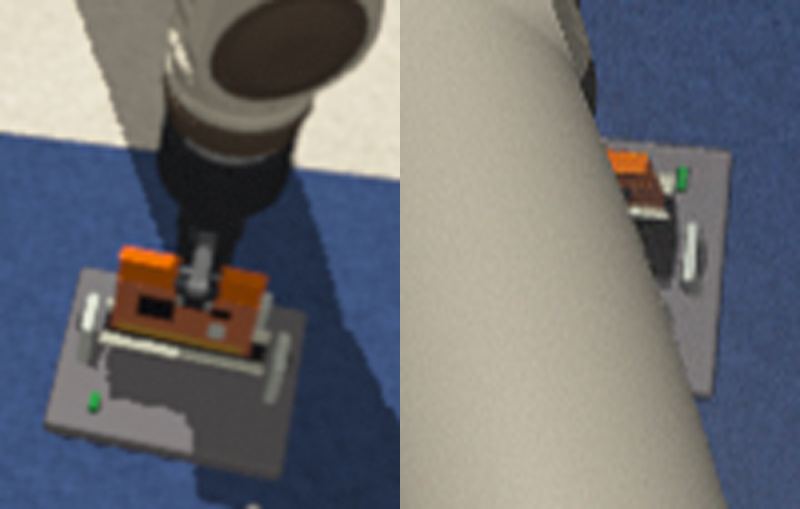

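>>> move_arm(deltas=[[[-0.002, 0.002, 0, 0], [-0.002, 0.004, 0, 0], [-0.002, 0.006, 0, 0], [-0.002, 0.006, 0, 0]]])

```text
time: 7.7
ee_pos: [0.5337, 0.199, 0.1266]
tcp_rot: [-90.0, -0.0, -96.0]
wrist_force: [-1.0, 0.0, -2.7]
opening: 0.009
```

>>> move_arm(deltas=[[[0, 0.001, 0, 0], [0, 0.002, 0, 0], [0, 0.003, 0, 0], [0, 0.003, 0, 0]]])

```text
time: 8.1
ee_pos: [0.5346, 0.199, 0.1253]
tcp_rot: [-89.8, 0.0, -96.0]
wrist_force: [-0.2, -1.7, 6.1]
opening: 0.0094
```

>>> move_arm(deltas=[[[0, -0.001, 0.005, 0], [0, -0.001, 0.012, 0], [0, -0.001, 0.014, 0], [0, -0.001, 0.014, 0]]], claw=0.036, newtons=20)

```text
time: 8.5
ee_pos: [0.5481, 0.1974, 0.1243]
tcp_rot: [-90.0, -0.0, -96.0]
wrist_force: [-0.3, 0.3, -0.3]
opening: 0.0362
```

```bash
cat > look.py <<'E'
from h import *
import sys
c=camera("scene"); P,d,o=cloud(c); H,S,V=cv2.split(cv2.cvtColor(c["color"],cv2.COLOR_BGR2HSV))
e=np.array([np.sin(np.deg2rad(6)),np.cos(np.deg2rad(6))]); n=np.array([e[1],-e[0]])
reg=(P[...,0]>.4)&(P[...,0]<.68)&(P[...,1]>.08)&(P[...,1]<.32)
g=(H>=4)&(H<20)&(S>130)&reg&(P[...,2]>.06)&(P[...,2]<.25)
s=P[...,:2]@e; t=P[...,:2]@n; z=P[...,2]
print("card zmax",np.percentile(z[g],99).round(4),"zmin",np.percentile(z[g],1).round(4),"s",np.percentile(s[g],[1,99]).round(4))
for a in np.arange(.07,.2,.01):
    r=g&(abs(z-a)<.005)
    if r.sum()>4: print("z%.2f n%d t %s"%(a,r.sum(),np.percentile(t[r],[5,50,95]).round(4)))
w=reg&(S<90)&(V>100)&(V<245)&(z>.065)&(z<.105)&(t>.48)&(t<.56)&(s>.2)&(s<.3)
for a in np.arange(.485,.56,.004):
    r=w&(abs(t-a)<.002)
    if r.sum()>4: print("lip t%.3f z %s n%d"%(a,np.percentile(z[r],[50,95]).round(4),r.sum()))
T=get_obs(); print("tcp s,t,z",T["ee_pos"][:2]@e,T["ee_pos"][:2]@n,T["ee_pos"][2],"F",T["wrist_force"].round(1),T["opening"],T["time"])
if len(sys.argv)>1: cv2.imwrite("pics/%s.png"%sys.argv[1],cv2.resize(c["color"][130:280,330:460],(520,600),interpolation=2))
E
python3 look.py s6
```

```text
card zmax 0.1777 zmin 0.0624 s [0.2031 0.293 ]
z0.07 n5 t [0.501  0.5036 0.5106]
z0.11 n34 t [0.5293 0.5415 0.5435]
z0.12 n105 t [0.5355 0.5401 0.5451]
lip t0.501 z [0.0879 0.0899] n6
lip t0.505 z [0.0889 0.093 ] n72
lip t0.509 z [0.09   0.0932] n8
lip t0.521 z [0.0758 0.0773] n18
lip t0.525 z [0.0776 0.0803] n59
lip t0.529 z [0.0792 0.0838] n11
tcp s,t,z 0.2536001720461572 0.5242056790649354 0.12441207642194403 F [-0.3  0.1 -0.1] 0.036075673664044634 8.55
```

View pics/s6.png

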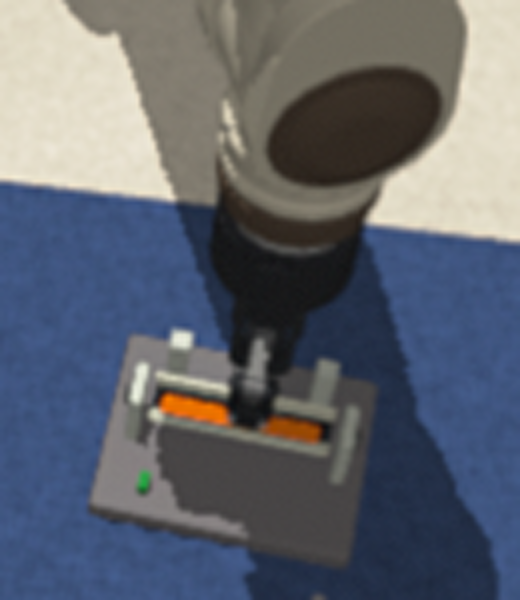

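The card has dropped into the leaning slot: its top is at z≈0.12 and the lips haven't moved. I'll confirm it's home with a light press on its top edge.

>>> move_arm(deltas=[[[0, -0.015, 0, 0], [0, -0.03, 0, 0], [0, -0.03, 0.005, 0], [0, -0.03, 0.013, 0], [0, -0.03, 0.013, 0]]], claw=0)

```text
time: 9.05
ee_pos: [0.5615, 0.196, 0.1543]
tcp_rot: [-90.0, -0.0, -96.0]
wrist_force: [0.0, -0.4, -0.5]
opening: 0.0
```

```bash
python3 look.py; python3 - <<'E'
from h import *
c=camera("top"); P,d,o=cloud(c); H,S,V=cv2.split(cv2.cvtColor(c["color"],cv2.COLOR_BGR2HSV))
reg=(P[...,0]>.45)&(P[...,0]<.62)&(P[...,1]>.08)&(P[...,1]<.32)
g=(H>=4)&(H<20)&(S>130)&reg&(P[...,2]>.1)
t=P[...,:2]@np.array([.9945,-.1045])
for a in np.arange(.5,.56,.003):
    r=g&(abs(t-a)<.0015)
    if r.sum()>2: print("top t%.3f z %.4f n%d"%(a,np.median(P[...,2][r]),r.sum()))
E
```

```text
card zmax 0.1233 zmin 0.0613 s [0.202  0.2932]
z0.07 n6 t [0.4996 0.5032 0.5153]
z0.08 n7 t [0.5057 0.5095 0.5125]
z0.09 n7 t [0.5129 0.5153 0.5181]
z0.11 n36 t [0.527  0.5414 0.5437]
z0.12 n153 t [0.5357 0.54   0.5445]
lip t0.501 z [0.0886 0.0905] n9
lip t0.505 z [0.0882 0.0926] n96
lip t0.509 z [0.0914 0.0957] n15
lip t0.521 z [0.0764 0.078 ] n19
lip t0.525 z [0.0773 0.08  ] n65
lip t0.529 z [0.0802 0.0824] n8
tcp s,t,z 0.2535536220000756 0.5374297276098741 0.15406907753194096 F [-0.9  0.2 -0.6] 8.451303336200868e-05 9.1
top t0.521 z 0.1020 n3
top t0.524 z 0.1042 n7
top t0.527 z 0.1089 n10
top t0.530 z 0.1122 n7
top t0.533 z 0.1182 n15
top t0.536 z 0.1197 n6
top t0.539 z 0.1179 n10
```

>>> move_arm(deltas=[[[0, 0.01, 0, 0], [0, 0.02, 0, 0], [0, 0.027, 0, 0], [0, 0.03, 0, 0], [0, 0.031, 0, 0]]])

```text
time: 9.65
ee_pos: [0.5603, 0.1961, 0.1231]
tcp_rot: [-90.0, -0.0, -96.0]
wrist_force: [-0.0, -0.4, 0.4]
opening: -0.0001
```

>>> move_arm(deltas=[[[0, 0.001, 0, 0], [0, 0.0015, 0, 0], [0, 0.002, 0, 0], [0, 0.002, 0, 0]]])

```text
time: 10.05
ee_pos: [0.5608, 0.1962, 0.1219]
tcp_rot: [-90.0, 0.0, -96.0]
wrist_force: [0.1, -0.4, -0.6]
opening: 0.0003
```

>>> move_arm(deltas=[[[0, 0.001, 0, 0], [0, 0.002, 0, 0], [0, 0.003, 0, 0], [0, 0.003, 0, 0]]])

```text
time: 10.45
ee_pos: [0.5616, 0.1962, 0.12]
tcp_rot: [-89.8, 0.0, -96.0]
wrist_force: [1.5, -1.2, 5.7]
opening: 0.0002
```

>>> move_arm(deltas=[[[0, 0.001, 0, 0], [0, 0.002, 0, 0], [0, 0.002, 0, 0]]])

```text
time: 10.75
ee_pos: [0.5626, 0.1962, 0.1191]
tcp_rot: [-89.7, 0.1, -96.0]
wrist_force: [5.4, -1.1, 10.3]
opening: 0.0002
```

```bash
python3 look.py
```

```text
card zmax 0.2091 zmin 0.0706 s [0.2039 0.2938]
z0.07 n6 t [0.5014 0.5035 0.5178]
z0.08 n7 t [0.5091 0.5108 0.5141]
z0.09 n11 t [0.5149 0.5178 0.5193]
z0.10 n7 t [0.5229 0.5246 0.527 ]
z0.11 n69 t [0.5296 0.5434 0.5463]
z0.12 n80 t [0.5379 0.5415 0.5467]
lip t0.505 z [0.0884 0.0928] n62
lip t0.509 z [0.0887 0.093 ] n22
lip t0.525 z [0.0765 0.0785] n44
lip t0.529 z [0.0782 0.0816] n21
tcp s,t,z 0.2539523772870231 0.5390136815034069 0.11904682403012805 F [ 4.1 -1.   9.7] -0.00017515105637993055 10.8
```

The card is home: pressing only leaned the cradle about 1–2 mm further. Next I straddle the card and swing it upright.

>>> move_arm(deltas=[[[0, -0.02, 0, 0], [0, -0.035, 0, 0], [0, -0.035, 0, 0], [0, -0.035, 0, 0], [0, -0.03, 0, 0]]], claw=0.055)

```text
time: 11.3
ee_pos: [0.5607, 0.1962, 0.1462]
tcp_rot: [-90.0, -0.0, -96.0]
wrist_force: [0.1, -0.4, -0.3]
opening: 0.0553
```

>>> move_arm(deltas=[[[0, 0.01, 0, 0], [0, 0.02, 0, 0], [0, 0.03, 0, 0], [0, 0.04, 0, 0], [0, 0.042, 0, 0]]])

```text
time: 11.8
ee_pos: [0.5599, 0.1959, 0.1028]
tcp_rot: [-90.1, -0.1, -96.0]
wrist_force: [-0.2, 0.8, -0.2]
opening: 0.0551
```

```bash
python3 look.py
```

```text
card zmax 0.2069 zmin 0.0687 s [0.2042 0.2938]
z0.07 n5 t [0.4996 0.5038 0.5067]
z0.08 n14 t [0.5058 0.5106 0.518 ]
z0.09 n13 t [0.5145 0.5195 0.5211]
z0.10 n12 t [0.522  0.525  0.5288]
z0.11 n73 t [0.5318 0.5438 0.5474]
z0.12 n66 t [0.5385 0.5429 0.5485]
lip t0.505 z [0.0873 0.0918] n60
lip t0.509 z [0.0899 0.0933] n16
lip t0.525 z [0.0752 0.0777] n12
lip t0.529 z [0.0769 0.0793] n12
tcp s,t,z 0.2534662194056515 0.5365625621117415 0.10338275720959557 F [ 0.7  0.4 -0.4] 0.0552219248997762 11.85
```

>>> move_arm(deltas=[[[0, 0, -0.008, 0], [0, 0, -0.016, 0], [0, 0, -0.024, 0], [0, 0, -0.032, 0], [0, 0, -0.04, 0]]])

```text
time: 12.35
ee_pos: [0.5223, 0.2007, 0.107]
tcp_rot: [-89.7, 0.1, -96.0]
wrist_force: [6.1, -0.9, 4.2]
opening: 0.0551
```

>>> move_arm(deltas=[[[0, 0, -0.005, 0], [0, 0, -0.01, 0], [0, 0, -0.015, 0], [0, 0, -0.019, 0], [0, 0, -0.022, 0]]])

```text
time: 12.85
ee_pos: [0.4987, 0.2027, 0.1049]
tcp_rot: [-90.0, 0.0, -96.0]
wrist_force: [4.1, 0.2, 2.4]
opening: 0.0552
```

```bash
python3 look.py s7
```

```text
card zmax 0.1891 zmin 0.0774 s [0.2043 0.2928]
z0.08 n35 t [0.4926 0.4997 0.5017]
z0.09 n60 t [0.4988 0.5009 0.5025]
z0.10 n62 t [0.4989 0.501  0.5033]
z0.11 n59 t [0.5    0.5018 0.5032]
z0.12 n64 t [0.5007 0.5022 0.5042]
z0.13 n130 t [0.4941 0.4999 0.504 ]
z0.14 n7 t [0.4962 0.4986 0.5051]
lip t0.489 z [0.0889 0.0957] n9
lip t0.501 z [0.0778 0.087 ] n17
lip t0.505 z [0.0815 0.0852] n13
lip t0.509 z [0.0869 0.0899] n49
lip t0.513 z [0.0892 0.0921] n24
tcp s,t,z 0.2536604777256832 0.47444445595594686 0.10481780438810052 F [3.5 0.5 1.3] 0.05541031739941158 12.9
```

View pics/s7.png

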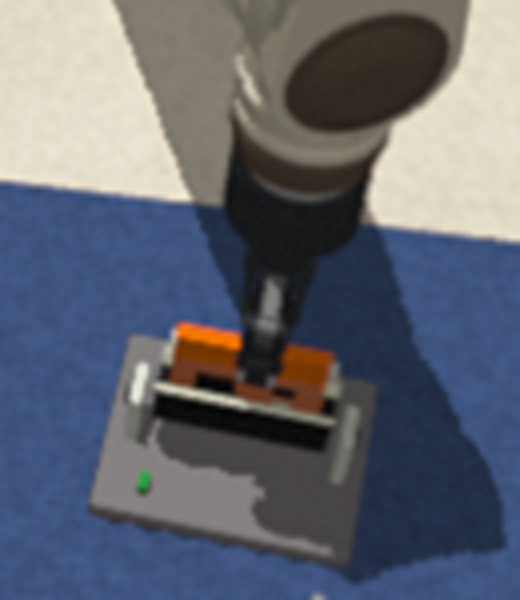

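>>> move_arm(deltas=[[[0, 0, -0.002, 0], [0, 0, -0.004, 0], [0, 0, -0.006, 0], [0, 0, -0.007, 0]]])

```text
time: 13.3
ee_pos: [0.4921, 0.2033, 0.1048]
tcp_rot: [-90.0, -0.0, -96.0]
wrist_force: [4.5, -1.0, 2.5]
opening: 0.055
```

>>> move_arm(deltas=[[[0, 0, -0.002, 0], [0, 0, -0.004, 0], [0, 0, -0.005, 0], [0, 0, -0.005, 0]]])

```text
time: 13.7
ee_pos: [0.4872, 0.2038, 0.1049]
tcp_rot: [-90.0, -0.0, -96.0]
wrist_force: [5.3, -1.5, 3.8]
opening: 0.0554
```

```bash
python3 look.py
```

```text
card zmax 0.1866 zmin 0.0822 s [0.2048 0.2924]
z0.08 n12 t [0.4893 0.4929 0.4941]
z0.09 n81 t [0.4908 0.4937 0.4954]
z0.10 n79 t [0.4902 0.4927 0.4949]
z0.11 n80 t [0.4887 0.4914 0.4946]
z0.12 n74 t [0.4879 0.4904 0.4931]
z0.13 n140 t [0.4802 0.4874 0.4913]
z0.14 n6 t [0.4833 0.4875 0.4905]
z0.16 n6 t [0.5058 0.5178 0.5247]
lip t0.493 z [0.0809 0.1005] n13
lip t0.497 z [0.0826 0.084 ] n9
lip t0.501 z [0.0887 0.0913] n28
lip t0.505 z [0.0909 0.0937] n51
tcp s,t,z 0.2536161498683313 0.4632859162621882 0.10493442571210437 F [ 5.7 -0.6  3.8] 0.054958158924300345 13.75
```

>>> move_arm(deltas=[[[0, 0, -0.002, 0], [0, 0, -0.004, 0], [0, 0, -0.005, 0], [0, 0, -0.005, 0]]])

```text
time: 14.15
ee_pos: [0.4859, 0.204, 0.1051]
tcp_rot: [-89.5, -0.0, -96.0]
wrist_force: [26.3, -3.5, -5.6]
opening: 0.0549
```

>>> move_arm(deltas=[[[0, 0, 0.006, 0], [0, 0, 0.012, 0], [0, 0, 0.018, 0], [0, 0, 0.018, 0]]])

```text
time: 14.55
ee_pos: [0.4999, 0.2024, 0.1042]
tcp_rot: [-90.1, -0.0, -96.0]
wrist_force: [-0.4, 0.4, 0.4]
opening: 0.0551
```

```bash
python3 look.py
```

```text
card zmax 0.2068 zmin 0.0842 s [0.2046 0.2924]
z0.08 n5 t [0.4921 0.4937 0.4942]
z0.09 n47 t [0.4916 0.4938 0.4955]
z0.10 n68 t [0.4895 0.4926 0.4946]
z0.11 n75 t [0.4897 0.4917 0.4944]
z0.12 n75 t [0.488  0.4904 0.4931]
z0.13 n129 t [0.4805 0.4875 0.4915]
z0.14 n11 t [0.4847 0.4892 0.4912]
lip t0.493 z [0.0807 0.0882] n13
lip t0.497 z [0.0833 0.0841] n7
lip t0.501 z [0.0877 0.0913] n39
lip t0.505 z [0.0911 0.0936] n39
tcp s,t,z 0.25357562219190277 0.47578945312613474 0.10425885223737878 F [ 0.5 -0.9 -0.4] 0.054879237876185594 14.6
```

>>> move_arm(deltas=[[[0, -0.001, 0.008, 0], [0, -0.001, 0.0165, 0], [0, -0.001, 0.0165, 0]]])

```text
time: 14.9
ee_pos: [0.5174, 0.2007, 0.1057]
tcp_rot: [-90.0, 0.0, -96.0]
wrist_force: [-0.2, -0.7, -1.0]
opening: 0.0553
```

>>> move_arm(deltas=[[[0, 0, 0, 0], [0, 0, 0, 0], [0, 0, 0, 0], [0, 0, 0, 0], [0, 0, 0, 0]]], claw=0, newtons=20)

```text
time: 15.4
ee_pos: [0.5159, 0.2009, 0.1059]
tcp_rot: [-90.0, 0.0, -95.9]
wrist_force: [-3.0, -0.2, 2.0]
opening: 0.0097
```

```bash
python3 look.py
```

```text
card zmax 0.1956 zmin 0.0874 s [0.2049 0.2927]
z0.09 n48 t [0.4952 0.4969 0.4988]
z0.10 n58 t [0.4956 0.4975 0.4996]
z0.11 n63 t [0.4957 0.498  0.4999]
z0.12 n72 t [0.4954 0.4974 0.5002]
z0.13 n131 t [0.4884 0.4951 0.4992]
z0.14 n6 t [0.4911 0.4946 0.4967]
lip t0.485 z [0.0882 0.0913] n5
lip t0.497 z [0.0846 0.0926] n16
lip t0.501 z [0.0885 0.0915] n32
lip t0.505 z [0.0909 0.0948] n47
tcp s,t,z 0.25370174447653315 0.4921167582950217 0.10586880178828713 F [-4.1  0.1  2.5] 0.009431715609641006 15.45
```

>>> move_arm(deltas=[[[0, 0.001, -0.002, 0], [0, 0.002, -0.003, 0], [0, 0.002, -0.004, 0], [0, 0.002, -0.004, 0]]])

```text
time: 15.85
ee_pos: [0.5146, 0.2012, 0.1058]
tcp_rot: [-89.7, 0.1, -96.0]
wrist_force: [4.2, -1.9, 9.2]
opening: 0.0095
```

>>> move_arm(deltas=[[[0, 0, -0.002, 0], [0, 0, -0.004, 0], [0, 0, -0.004, 0]]])

```text
time: 16.15
ee_pos: [0.512, 0.2016, 0.1059]
tcp_rot: [-89.5, 0.1, -96.0]
wrist_force: [11.4, -1.8, 4.9]
opening: 0.0098
```

>>> move_arm(deltas=[[[0, -0.001, 0.003, 0], [0, -0.002, 0.006, 0], [0, -0.002, 0.006, 0]]])

```text
time: 16.45
ee_pos: [0.5148, 0.201, 0.1059]
tcp_rot: [-90.0, -0.0, -96.0]
wrist_force: [1.5, -0.1, 2.1]
opening: 0.0094
```

>>> move_arm(deltas=[[[0, 0, 0, 0], [0, 0, 0, 0], [0, 0, 0, 0], [0, 0, 0, 0]]], claw=0.045)

```text
time: 16.85
ee_pos: [0.5143, 0.201, 0.1057]
tcp_rot: [-90.0, -0.0, -96.0]
wrist_force: [-0.7, 0.1, -0.2]
opening: 0.0451
```

>>> move_arm(deltas=[[[0, -0.02, 0, 0], [0, -0.05, 0, 0], [0, -0.09, 0, 0], [0, -0.13, 0, 0], [0, -0.15, 0, 0]]])

```text
time: 17.35
ee_pos: [0.5148, 0.2012, 0.2595]
tcp_rot: [-89.8, 0.1, -96.0]
wrist_force: [0.9, 0.5, -0.0]
opening: 0.0452
```

>>> move_arm(deltas=[[[0.03, 0, -0.01, 0], [0.07, 0, -0.03, 0], [0.11, 0, -0.06, 0], [0.15, 0, -0.1, 0], [0.17, 0, -0.12, 0]]])

```text
time: 17.85
ee_pos: [0.3753, 0.0431, 0.2559]
tcp_rot: [-90.0, -0.0, -96.0]
wrist_force: [0.9, -0.1, -0.7]
opening: 0.0449
```

```bash
python3 look.py s8; python3 - <<'E'
from h import *
c=camera("top"); P,d,o=cloud(c); H,S,V=cv2.split(cv2.cvtColor(c["color"],cv2.COLOR_BGR2HSV))
reg=(P[...,0]>.45)&(P[...,0]<.62)&(P[...,1]>.12)&(P[...,1]<.28)&(P[...,2]<.2)
t=P[...,:2]@np.array([.9945,-.1045])
for nm,g in(("card",reg&(H>=4)&(H<20)&(S>130)&(P[...,2]>.1)),("lip",reg&(S<90)&(V>140)&(P[...,2]>.075)&(P[...,2]<.105))):
  for a in np.arange(.47,.53,.003):
    r=g&(abs(t-a)<.0015)
    if r.sum()>2: print(nm,"t%.3f z %.4f n%d"%(a,np.median(P[...,2][r]),r.sum()))
E
```

```text
card zmax 0.1352 zmin 0.0868 s [0.205 0.292]
z0.09 n50 t [0.4943 0.4962 0.4984]
z0.10 n93 t [0.4947 0.4964 0.4991]
z0.11 n90 t [0.4942 0.4964 0.4985]
z0.12 n96 t [0.4943 0.4964 0.4988]
z0.13 n191 t [0.4873 0.4937 0.4981]
z0.14 n8 t [0.4923 0.4931 0.4968]
lip t0.485 z [0.0883 0.09  ] n5
lip t0.497 z [0.0854 0.0968] n28
lip t0.501 z [0.0832 0.0918] n45
lip t0.505 z [0.0916 0.095 ] n47
tcp s,t,z 0.08016617464294326 0.36633893792815336 0.25695178877895064 F [3.7 0.8 4.6] 0.044930355049687516 17.9
card t0.485 z 0.1311 n12
card t0.488 z 0.1312 n10
card t0.491 z 0.1308 n13
card t0.494 z 0.1315 n6
lip t0.476 z 0.0909 n9
lip t0.479 z 0.0876 n7
```

View pics/s8.png

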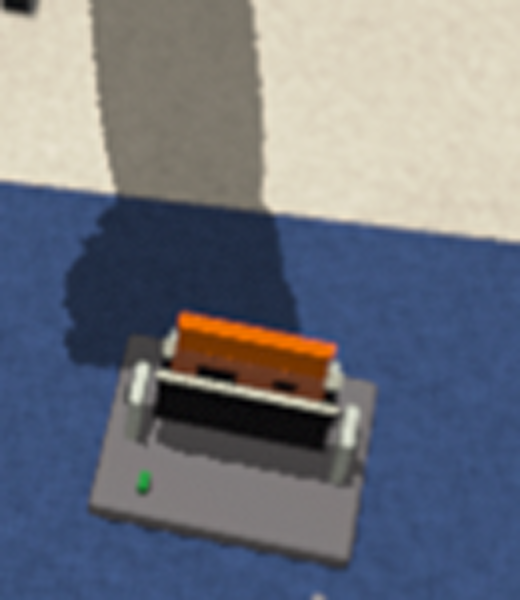

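```bash
python3 -c "
from workcell import *
print(get_obs()['wrist_force'],job_done())"
```

```text
the job is handed in; nothing more can be done
[ 0.94147757 -0.06132866  0.92760679] None
```

The card is in the test socket, upright and fully home as far as the cameras can tell. The job was handed in at about 18 s of the 61 s allowed.

**What I did**
- **Dock:** I pressed the red lever pad to its end stop (28 N at the stop), which raised the card top to about 0.170 m. I then gripped the card and drew it straight out.
- **Insertion:** The moves can't tilt the tool. I lowered the card upright into the leaning slot's flared mouth and opened the fingers while moving them toward the lean. The card tilted and slid home with the cradle still leaning about 28–30°, and a 10 N press on its top edge did not drive it any deeper.
- **Swing:** I pushed card and slot upright with a finger until the end stop (26 N). I then gripped the card to square it in the slot's play, pushed it to the stop again, let go and moved clear.

**Last checks**
- The card's faces are vertical, at the same position from z = 0.09 to 0.12 m.
- The card top reads 0.131 m in the top view and about 0.13 to 0.135 m in the scene view; 0.133 m is expected when fully home and upright.
- The two lips read level at about 0.091–0.093 m, so the cradle is upright.
- I planned the path clear of the meter, spool and screwdriver, but did not check them again at the end.
- The two cameras disagreed by up to about 5 mm across the bench; I worked around this by comparing card and slot within the same view.

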